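Raise the glue booth's sash to its height mark

ROBOT

A 7-joint arm with a two-finger parallel gripper is mounted at the origin on a cart in front of the work surface, level with it; the furniture and walls round the work are solid. World frame = base frame: x ahead of the robot, y to its left, z up, the work surface at z = 0. Lengths are in m, angles in rad, forces in N, time in s.
With the tool pointing down it reaches from about 0.425 to 0.875 m from the base axis. Payload 4.7 kg.
Tool frame: the origin (TCP) lies midway between the tips of the shut fingers; the grasp point (between the pads) lies 19 mm behind it (ctrl.grip_point_offset is the distance from the TCP to the grasp point, in m); z points along the fingers, y is the line along which they close (so a half turn about z gives the same grasp; the last joint's range is limited). The gripper opens to 87 mm and grips with 3 to 60 N. Pads are 19 mm wide; open, the fingers measure 117 mm over their backs; the gripper's body (75 mm by 190 mm) begins 51 mm behind the grasp point.
Start: joints at [1.164, 0.321, -0.07, 1.45, 0.023, 1.371, -0.057], TCP at [0.266, -0.593, 0.223] pointing down, gripper open.
Joint ranges: [-2.86, 2.86], [-0.3, 2.09], [-1.38, 1.24], [0.06, 2.45], [-1.56, 4.7], [0.09, 2.05], [-2.69, 2.69]. Speed limits (rad/s): [2.57, 2.57, 3.14, 3.14, 3.14, 3.14, 3.14].

INTERFACE

Orientations are given as a rotation vector (axis times angle).
In Python, from bench import ctrl gives the robot as it stands. The module is installed in compiled form; this text tells all that it offers.
- The arm moves only by the shell command python3 -m handwheel 'ROWS' [OPENING] [FORCE]. ROWS is JSON, a list of rows, each an object of numbers: "x", "y", "z": the shift along the tool's x, y, z in m; "wx", "wy", "wz": the turn, a rotation vector about the tool's x, y, z in degrees. A call has 1 to 10 rows; each row is the pose to reach, as a shift and turn from the pose commanded when the call began, along the tool's axes at that moment; what a row does not reach only later rows make up. A row lasts 1/12 s, in which the tool goes at most 41.7 mm and 7.16 degrees, less where a joint would pass 70% of its speed; a pose out of reach is approached as far as the arm can. A call with a gripper value outside its range is refused whole. OPENING is the finger opening in m, from 0 to 0.087, set as the call begins (- or left out, the last holds). The fingers move at their own pace and stop on an object; FORCE is the grip in N (left out, the last holds). Time passes only in rows, so rows that repeat a pose let the fingers close. It gives the time, the measured TCP pose, the force, the opening and the grip force at its end, in the units of the state.
- ctrl.get_state(): the state, without advancing time (a new reading comes with each control period).
- ctrl.get_image(name): name is "side" or "top" or "wrist"; returns a dict with "image" (420x560x3 uint8, red, green, blue), "K" (3x3 intrinsics, pixels), "world_to_cam" (4x4, takes a point from world to camera coordinates); the wrist camera has in their place "hand_eye" (4x4, takes a point from camera to tool coordinates, whose origin is the TCP and whose axes are the flange's). Camera axes: x right, y down, z forward; pixel columns grow to the right and rows downward; lengths in m; the calibration is good to about 2 mm. A picture is of the moment at which its call begins: read the wrist's pose just before it. There is no depth.
- ctrl.close_job(): hands the job in; it is judged then, once.
The state is a dict: "time": time; "joint_positions": joint angles; "qd": joint speeds; "joint_torque": joint torques, N m; "position": TCP position; "tool_rot": TCP orientation; "ft_force": force on the tool from outside, world axes, zero at the start; "torque": the same for the moment, N m; "grip_width": opening from 0.0 (shut) to 1.0 (fully open); "grip_force": force on a finger pad.
Only numpy, scipy, OpenCV 4.12 (cv2) and the standard library are available. Lean on these libraries where they do the work, as an engineer would, in place of code of your own. Each camera call takes 0.05 s, during which the arm holds its last target. There are 200 camera calls.

TASK

Push the sliding window of the small glue booth up from beneath its lip, with the fingertips and without gripping it, until the lip is level with the red height mark on the left rail, and leave it standing there. Push gently so that the window is not flung up, do not shift the red mark, and leave the nail jar, the wax tin and the glue pot where they stand.

Things in the scene. Friction and masses are not known exactly. Their poses are not given: they have to be found in the camera images.
- booth: Fixed bench-top booth with blue rails, 300 mm wide, 220 deep, 330 high. Origin: middle of the front edge of its underside, on the bench; x points into the booth, y to its left, z up. The front leans back 30 degrees: 'up the slope' is (0.5, 0, 0.866) here, 'out of the front' (-0.866, 0, 0.5). The side rails lie at y = +/-118 to 150 mm on the slope, which starts at x = 0, z = 12 mm.
- sash (a joint): How far the clear window (236 x 150 mm, aluminium frame) has been slid up the slope, in m: 0 = shut, 0.155 = fully up. It is counterweighted: it stays where it is left, and takes about 3 N along the slope to move, either way, a little more when moved fast (8 N per m/s).
- push_point (a point): Middle of the lower outer edge of the window's lip, met by a finger from beneath; moves with the window, about 61 mm above the bench when shut. The lip is a level bar 200 mm long, 16 mm thick (black rubber below, yellow on top), standing out 30 mm square to the sloping front; the window reaches 22 mm down the slope below the lip's underside. Nothing stands before the middle 160 mm of the lip.
- lip_line (a point): Left outer end of the seam between the black strip and the yellow strip (mid-thickness of the lip), which has to come level with the mark; it moves with the window. Its z axis points up the slope.
- mark_line (a point): Tip of the pointer of the red height mark, a plastic clip 36 mm wide and 22 mm high on the left rail, standing out 27 mm, its pointer turned towards the lip. Its z axis points up the slope. When the lip is level with it, lip_line is 5 mm to the right of this tip and at the same place along the slope.
- mark (a joint): How high on the rail the red mark is clipped, in m up the slope; the lip is level with it when joint sash reads the same value. It stays where it is unless pushed with more than 8 N.
- nail_jar: Jar with a wooden lid, 63 mm across, 76 mm high, standing loose on the bench before the booth's right corner; origin at the middle of its underside.
- tin_wax: Round flat tin, 71 mm across, 24 mm high, standing loose on the bench before the booth's left corner; origin at the middle of its underside.
- glue_pot: Brown pot, 70 mm across, 62 mm high, standing loose on the booth's base plate behind the window; origin at the middle of its underside.

How it is judged:
On the way:
1. the fingers push the window upward from beneath its lip (contact force between the fingers and lip_underside above 0.5 N and velocity of joint sash above 0.005 m/s), for 0.2 s.
At the end, for the whole second after the job is handed in: The middle of the lip is within 10 mm, along the slope, of the red mark's pointer; the window is at rest; the mark is within 6 mm, and the jar, tin and pot within 20 mm, of where they were (z of lip_line in the frame of mark_line between -0.01 and 0.01 m and velocity of joint sash between -0.005 and 0.005 m/s and distance of mark_line from where it was at the start of the episode below 0.006 m and distance of each of nail_jar, tin_wax, glue_pot from where it was at the start of the episode below 0.02 m); the robot touches nothing.
It fails at once if the lip is pinched: the fingers press on its underside and on its top at once (contact force between the fingers and lip_underside above 1 N and contact force between the fingers and lip_top above 1 N).
It fails at once if the window is flung up or down (faster than 0.4 m/s) (velocity of joint sash above 0.4 m/s or velocity of joint sash below -0.4 m/s).
It fails at once if the red mark is shifted by more than 6 mm (distance of mark_line from where it was at the start of the episode above 0.006 m).
It fails at once if the jar, the tin or the pot is lifted, carried or pushed away (more than 20 mm) (distance of any of nail_jar, tin_wax, glue_pot from where it was at the start of the episode above 0.02 m).
It also fails if it takes over 38 s, if anything falls off the work surface, if the arm or the gripper's body presses on something with over 40 N, if the wrist force passes 120 N, or if a joint passes its speed limit or range.

## Working session

There is one attempt and no reset: what is moved stays moved. The work goes in short steps, Python scripts to look and compute and a shell command to move; the robot and the scene stay as the last step left them, time stands still between calls to the robot, and variables do not carry over. Pictures are saved under pics/ and viewed, at most 10 in all, crops included, and the job is handed in when it is done.

```bash
mkdir -p pics
python3 - <<'E'
from bench import ctrl
import cv2,pickle
s=ctrl.get_state();print(s)
for n in("side","top"):
    d=ctrl.get_image(n);pickle.dump(d,open(n+'.pkl','wb'));cv2.imwrite(f'pics/{n}0.png',d["image"][:,:,::-1]);print(d["K"],d["world_to_cam"])
E
```

```text
{'time': 0.0, 'joint_positions': array([ 1.16411549,  0.32180024, -0.07006687,  1.4516767 ,  0.02258957,
        1.37079338, -0.05688541]), 'qd': array([ 0.00035542, -0.00049798,  0.00038423,  0.00209825, -0.00014946,
        0.00178261,  0.00043292]), 'joint_torque': array([ 1.01428188e-03, -4.91284454e+01, -4.03661672e-01, -3.12524450e+01,
       -6.42792019e-02,  4.37740353e-02,  1.53005735e-04]), 'position': array([ 0.265229  , -0.59281881,  0.2214753 ]), 'tool_rot': array([-3.07052296e+00, -6.55754117e-01,  7.63807511e-04]), 'ft_force': array([-0.00922607, -0.42802817, -0.91541478]), 'torque': array([-0.00950011,  0.06887093, -0.01103089]), 'grip_force': 0.0, 'grip_width': 1.0028848958087246}
[[429.08327878   0.         273.92001813]
 [  0.         429.08327878 213.59882445]
 [  0.           0.           1.        ]] [[-0.88379674 -0.46775774  0.01029666  0.43699557]
 [-0.17933106  0.31834315 -0.93085875  0.16227024]
 [ 0.43213852 -0.82453644 -0.36523413  0.69369054]
 [ 0.          0.          0.          1.        ]]
[[546.59820073   0.         273.12458266]
 [  0.         546.59820073 210.56445505]
 [  0.           0.           1.        ]] [[ 1.71942206e-02 -9.99848543e-01  2.69257354e-03  1.41272043e-02]
 [-9.92665284e-01 -1.73928728e-02 -1.19637460e-01  5.17398518e-01]
 [ 1.19666171e-01 -6.15751403e-04 -9.92813995e-01  1.06667919e+00]
 [ 0.00000000e+00  0.00000000e+00  0.00000000e+00  1.00000000e+00]]
```

View pics/side0.png

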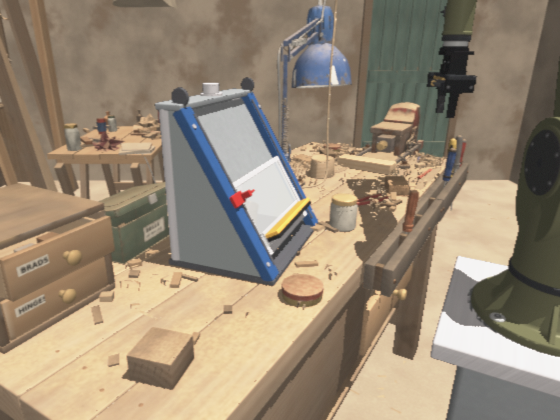

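View pics/top0.png

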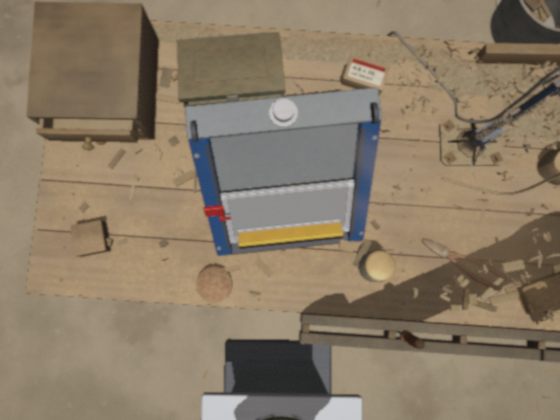

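```bash
cat > h.py <<'E'
import numpy as np,cv2,pickle
def ray(d,p):
    W=d["world_to_cam"];R=W[:3,:3];c=-R.T@W[:3,3]
    v=R.T@np.linalg.inv(d["K"])@np.array([*p,1.]);return c,v/np.linalg.norm(v)
def plane(d,p,z):
    c,v=ray(d,p);return c+v*(z-c[2])/v[2]
def tri(d1,p1,d2,p2):
    c,v=ray(d1,p1);e,w=ray(d2,p2)
    t=np.linalg.lstsq(np.stack([v,-w],1),e-c,rcond=None)[0]
    a,b=c+t[0]*v,e+t[1]*w;return (a+b)/2,np.linalg.norm(a-b)
def mask(im,lo,hi):
    h=cv2.cvtColor(im,cv2.COLOR_RGB2HSV);return cv2.inRange(h,lo,hi)
def big(m):
    c,_=cv2.findContours(m,0,cv2.CHAIN_APPROX_NONE);return max(c,key=cv2.contourArea)
E
python3 - <<'E'
from h import *
for n in("side","top"):
    d=pickle.load(open(n+'.pkl','rb'));im=d["image"]
    y=big(mask(im,(20,180,120),(32,255,255)));print(n,'yel',cv2.contourArea(y),cv2.approxPolyDP(y,2.5,True)[:,0].tolist())
    r=big(mask(im,(0,180,90),(5,255,255)));print('red',cv2.approxPolyDP(r,1.2,True)[:,0].tolist())
    m=mask(im,(105,150,40),(120,255,255))
    for c in cv2.findContours(m,0,2)[0]:
        if cv2.contourArea(c)>300: print('blue',cv2.approxPolyDP(c,3,True)[:,0].tolist())
s=cv2.resize(pickle.load(open('side.pkl','rb'))["image"][150:290,210:350],None,fx=4,fy=4,interpolation=2)
t=cv2.resize(pickle.load(open('top.pkl','rb'))["image"][195:265,195:385],None,fx=4,fy=4,interpolation=2)
cv2.imwrite('pics/c_s.png',s[:,:,::-1]);cv2.imwrite('pics/c_t.png',t[:,:,::-1])
E
```

```text
Traceback (most recent call last):
  File "h.py", line 14, in big
    c,_=cv2.findContours(m,0,cv2.CHAIN_APPROX_NONE);return max(c,key=cv2.contourArea)
                                                           ~~~^^^^^^^^^^^^^^^^^^^^^^^
ValueError: max() iterable argument is empty
```

Run:
```python
from h import *
for n,ps in(("side",[(285,226),(238,199),(230,180)]),("top",[(290,234),(212,211),(207,180)])):
    d=pickle.load(open(n+'.pkl','rb'));im=d["image"];h=cv2.cvtColor(im,cv2.COLOR_RGB2HSV)
    for p in ps: print(n,p,im[p[1],p[0]],h[p[1],p[0]])
s=cv2.resize(pickle.load(open('side.pkl','rb'))["image"][150:290,210:350],None,fx=4,fy=4,interpolation=2)
t=cv2.resize(pickle.load(open('top.pkl','rb'))["image"][195:265,195:385],None,fx=4,fy=4,interpolation=2)
cv2.imwrite('pics/c_s.png',s[:,:,::-1]);cv2.imwrite('pics/c_t.png',t[:,:,::-1])
```

```text
side (285, 226) [201 154  79] [ 18 155 201]
side (238, 199) [228  71  67] [  1 180 228]
side (230, 180) [123 122 122] [  0   2 123]
top (290, 234) [186 149  65] [ 21 166 186]
top (212, 211) [153  41  36] [  1 195 153]
top (207, 180) [ 43  74 115] [107 160 115]
```

View pics/c_s.png

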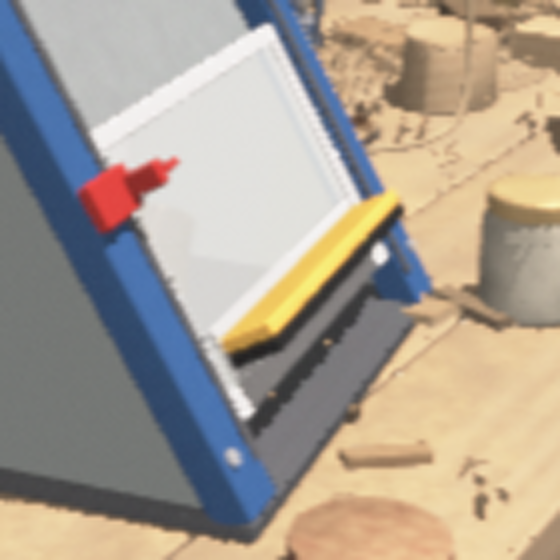

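View pics/c_t.png

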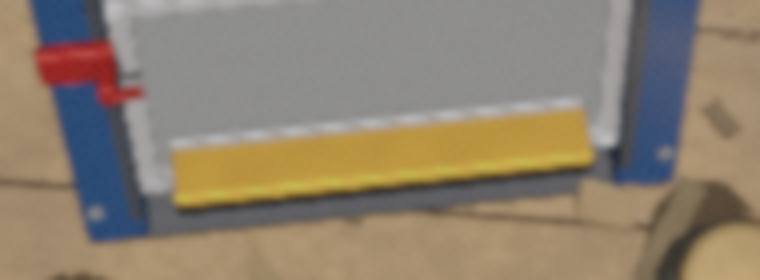

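Run:
```python
from h import *
S=pickle.load(open('side.pkl','rb'));T=pickle.load(open('top.pkl','rb'))
P={}
for n,a,b in(("tip",(178,160),(143,94)),("lipL",(270,332),(177,199)),("lipR",(400,203),(593,158)),("footL",(222,524),(91,240)),("footR",(425,295),(668,183))):
    P[n]=tri(S,(210+(a[0]-1.5)/4,150+(a[1]-1.5)/4),T,(195+(b[0]-1.5)/4,195+(b[1]-1.5)/4));print(n,P[n][0].round(4),P[n][1].round(4))
```

```text
tip [0.4857 0.0979 0.1603] 0.0023
lipL [0.4441 0.0867 0.0811] 0.0022
lipR [ 0.4665 -0.1118  0.0781] 0.004
footL [0.433  0.1373 0.009 ] 0.0118
footR [ 0.4634 -0.1581  0.0059] 0.003
```

The side and top crops show the yellow lip's outer top edge running from about (277,233) to (310,200) in side and (239,244) to (343,234) in top. The mark's tip is at (254,190) in side and (230,218) in top. The jar and tin stand clear of the middle. The lip needs about 98 mm of travel, and the booth is yawed about 6.4°. I'll move in front of the booth.

```bash
python3 -m handwheel '[{"x":0.175,"y":-0.20,"wz":9},{"x":0.175,"y":-0.20,"wz":9},{"x":0.175,"y":-0.20,"wz":9},{"x":0.175,"y":-0.20,"wz":9},{"x":0.35,"y":-0.40,"wz":17.7},{"x":0.35,"y":-0.40,"wz":17.7},{"x":0.35,"y":-0.40,"wz":17.7},{"x":0.35,"y":-0.40,"wz":17.7},{"x":0.35,"y":-0.40,"wz":17.7},{"x":0.35,"y":-0.40,"wz":17.7}]' 0 10
python3 -m handwheel '[{"x":0.112,"y":-0.128},{"x":0.112,"y":-0.128},{"x":0.112,"y":-0.128},{"x":0.112,"y":-0.128},{"x":0.112,"y":-0.128}]'
python3 -c "
from bench import ctrl;print(ctrl.get_state())"
```

```text
{'time': 0.1, 'joint_positions': array([ 1.16408364,  0.32173809, -0.07008542,  1.45155248,  0.02261185,
        1.37078423, -0.05687734]), 'qd': array([-0.00059708, -0.00257127,  0.00026645, -0.00333723, -0.00187676,
       -0.00185043, -0.00085609]), 'joint_torque': array([-5.58576903e-04, -4.92573345e+01, -4.05927720e-01, -3.13399315e+01,
       -6.41170051e-02,  3.94251966e-02,  6.51048231e-05]), 'position': array([ 0.2652789 , -0.59286643,  0.22157815]), 'tool_rot': array([-3.07069361e+00, -6.55885633e-01,  7.14472067e-04]), 'ft_force': array([ 0.01841195, -0.35936975, -0.14114597]), 'torque': array([0.02205622, 0.01461732, 0.01321876]), 'grip_force': 0.0, 'grip_width': 1.000684696608224}invalid input at $[0]: expected keys x, y, z, wx, wy, wz
invalid input at $[0]: expected keys x, y, z, wx, wy, wz
```

```bash
python3 -m handwheel '[{"x":0.175,"y":-0.20,"z":0,"wx":0,"wy":0,"wz":9},{"x":0.175,"y":-0.20,"z":0,"wx":0,"wy":0,"wz":9},{"x":0.175,"y":-0.20,"z":0,"wx":0,"wy":0,"wz":9},{"x":0.175,"y":-0.20,"z":0,"wx":0,"wy":0,"wz":9},{"x":0.35,"y":-0.40,"z":0,"wx":0,"wy":0,"wz":17.7},{"x":0.35,"y":-0.40,"z":0,"wx":0,"wy":0,"wz":17.7},{"x":0.35,"y":-0.40,"z":0,"wx":0,"wy":0,"wz":17.7},{"x":0.35,"y":-0.40,"z":0,"wx":0,"wy":0,"wz":17.7},{"x":0.35,"y":-0.40,"z":0,"wx":0,"wy":0,"wz":17.7},{"x":0.35,"y":-0.40,"z":0,"wx":0,"wy":0,"wz":17.7}]' 0 10
cat >> h.py <<'E'
def show(target=None):
    from bench import ctrl
    from scipy.spatial.transform import Rotation as Ro
    s=ctrl.get_state();R=Ro.from_rotvec(s["tool_rot"]).as_matrix()
    print('t',s["time"],'p',s["position"].round(4),'F',s["ft_force"].round(1),'q',s["joint_positions"].round(2));print(R.round(3))
    if target is not None: print('tool shift',(R.T@(np.array(target)-s["position"])).round(4))
    return s,R
E
python3 -c "
from h import *;show((.42,-.08,.2))"
```

```text
time: 0.93
position: [0.3875, -0.1938, 0.2223]
tool_rot: [3.136, 0.175, -0.0]
ft_force: [1.3, -1.0, 0.9]
grip_width: 0.324
grip_force: 0.0
t 0.9333 p [ 0.3875 -0.1938  0.2223] F [ 1.3 -1.   0.9] q [ 0.81 -0.14 -0.37  1.94 -0.05  1.33 -1.  ]
[[ 0.994  0.111 -0.   ]
 [ 0.111 -0.994 -0.   ]
 [-0.     0.    -1.   ]]
tool shift [ 0.045  -0.1094  0.0223]
```

```bash
python3 -m handwheel '[{"x":0.04,"y":-0.12,"z":0.03,"wx":0,"wy":7,"wz":0},{"x":0.04,"y":-0.12,"z":0.03,"wx":0,"wy":14,"wz":0},{"x":0.04,"y":-0.12,"z":0.03,"wx":0,"wy":21,"wz":0},{"x":0.04,"y":-0.12,"z":0.03,"wx":0,"wy":28,"wz":0},{"x":0.04,"y":-0.12,"z":0.03,"wx":0,"wy":30,"wz":0},{"x":0.04,"y":-0.12,"z":0.03,"wx":0,"wy":30,"wz":0}]'
python3 -c "
from h import *;show((.41,-.05,.052))"
```

```text
time: 1.43
position: [0.417, -0.0504, 0.1028]
tool_rot: [-3.026, -0.198, -0.452]
ft_force: [-4.9, 0.7, -3.9]
grip_width: 0.008
grip_force: 0.0
t 1.4333 p [ 0.417  -0.0504  0.1028] F [-4.9  0.7 -3.9] q [ 0.82 -0.3  -0.55  2.33 -0.43  0.85 -0.92]
[[ 0.948  0.138  0.286]
 [ 0.116 -0.989  0.093]
 [ 0.295 -0.055 -0.954]]
tool shift [-0.0216  0.0014  0.0465]
```

```bash
python3 -m handwheel '[{"x":-0.02,"y":0,"z":0,"wx":0,"wy":0,"wz":0},{"x":-0.02,"y":0,"z":0,"wx":0,"wy":0,"wz":0}]'
python3 -c "
from h import *;show((.41,-.05,.052))"
```

```text
time: 1.6
position: [0.4162, -0.0709, 0.1109]
tool_rot: [-3.041, -0.158, -0.492]
ft_force: [0.3, -0.5, 0.9]
grip_width: 0.01
grip_force: 0.0
t 1.6 p [ 0.4162 -0.0709  0.1109] F [ 0.3 -0.5  0.9] q [ 0.54 -0.3  -0.27  2.34 -0.32  0.82 -1.01]
[[ 0.944  0.11   0.311]
 [ 0.092 -0.993  0.072]
 [ 0.317 -0.04  -0.948]]
tool shift [-0.0226 -0.0191  0.0553]
```

```bash
cat > fk.py <<'E'
import numpy as np
from scipy.spatial.transform import Rotation as Ro
from scipy.optimize import least_squares
z=lambda a:Ro.from_euler('z',a); y=lambda a:Ro.from_euler('y',a)
def fk(q,p,s=(-1,-1,-1,-1)):
    h,L1,L2,d,a,b,e=p
    t=np.array([0,0,h]);R=z(s[0]*q[0])*y(q[1]);t=t+R.apply([a,0,L1]);R=R*z(s[1]*q[2])*y(q[3])
    t=t+R.apply([b,0,L2]);R=R*z(s[2]*q[4])*y(q[5])*z(s[3]*q[6]);return t+(R.apply([0,0,d])),R
E
python3 - <<'E'
from fk import *
D=[([1.16411549,0.32180024,-0.07006687,1.4516767,0.02258957,1.37079338,-0.05688541],[.265229,-.592819,.221475],[-3.07052,-.655754,.00076]),
([.81,-.14,-.37,1.94,-.05,1.33,-1.0],[.3875,-.1938,.2223],[3.136,.175,0]),
([.54,-.3,-.27,2.34,-.32,.82,-1.01],[.4162,-.0709,.1109],[-3.041,-.158,-.492]),
([.82,-.3,-.55,2.33,-.43,.85,-.92],[.417,-.0504,.1028],[-3.026,-.198,-.452])]
import itertools
for s in itertools.product((1,-1),repeat=4):
    e=max((fk(q,[0]*7,s)[1].inv()*Ro.from_rotvec(r)).magnitude() for q,_,r in D)
    e2=max(((fk(q,[0]*7,s)[1]*z(np.pi)).inv()*Ro.from_rotvec(r)).magnitude() for q,_,r in D)
    if min(e,e2)<.1:
        f=least_squares(lambda p:np.r_[np.concatenate([fk(q,p,s)[0]-t for q,t,_ in D]),.001*p],[.33,.42,.5,.2,0,0,0])
        print(s,e,e2,f.x.round(3),np.abs(f.fun[:-7]).max())
E
cat > fit.py <<'E'
from fk import *
import itertools
D=[([1.16411549,0.32180024,-0.07006687,1.4516767,0.02258957,1.37079338,-0.05688541],[.265229,-.592819,.221475],[-3.07052,-.655754,.00076]),
([.81,-.14,-.37,1.94,-.05,1.33,-1.0],[.3875,-.1938,.2223],[3.136,.175,0]),
([.54,-.3,-.27,2.34,-.32,.82,-1.01],[.4162,-.0709,.1109],[-3.041,-.158,-.492]),
([.82,-.3,-.55,2.33,-.43,.85,-.92],[.417,-.0504,.1028],[-3.026,-.198,-.452])]
out=[]
for s in itertools.product((1,-1),repeat=7):
  C=[]
  for q,_,r in D:
    a=np.array(q)*s; C.append((z(a[0])*y(a[1])*z(a[2])*y(a[3])*z(a[4])*y(a[5])*z(a[6])).inv()*Ro.from_rotvec(r))
  out.append((max((C[0].inv()*c).magnitude() for c in C),s,C[0].as_rotvec().round(2)))
out.sort(key=lambda o:o[0])
for o in out[:4]:print(o)
E
python3 fit.py
```

```text
(0.0064757783666026325, (-1, 1, -1, 1, -1, 1, -1), array([-0.  ,  0.  ,  1.57]))
(0.5635946621854091, (-1, -1, 1, -1, 1, -1, -1), array([0.  , 0.  , 1.43]))
(0.5980981277105814, (1, 1, 1, 1, -1, 1, 1), array([-0.01, -0.06, -2.4 ]))
(0.6560963792762704, (-1, -1, -1, -1, -1, -1, -1), array([0.  , 0.  , 1.57]))
```

```bash
cat >> fit.py <<'E'
f=least_squares(lambda p:np.r_[np.concatenate([fk(q,p)[0]-t for q,t,_ in D]),.003*(p-[.33,.42,.42,.2,0,0,0])],[.33,.42,.42,.2,0,0,0])
P=f.x;print(P.round(3),np.abs(f.fun[:-7]).max())
lo=np.array([-2.86,-.3,-1.38,.06,-1.56,.09,-2.69])+.02;hi=np.array([2.86,2.09,1.24,2.45,4.7,2.05,2.69])-.02
def ik(t,R,seeds):
    best=None
    for q0 in seeds:
        g=least_squares(lambda q:np.r_[(fk(q,P)[0]-t)*5,((fk(q,P)[1]*z(np.pi/2)).inv()*R).as_rotvec()],np.clip(q0,lo+.01,hi-.01),bounds=(lo,hi),max_nfev=60)
        if best is None or g.cost<best.cost:best=g
    return best
rng=np.random.default_rng(0)
c=np.array([.4473,-.0135,.0657]);u=np.array([.497,.056,.866]);yb=np.array([-.112,.994,0])
seeds=[np.array(D[2][0]),np.array(D[3][0])]+[np.array([a,-.2,b,2.2,e,.9,w]) for a,b,e,w in((.5,-.3,-.3,-1.),(-.5,.6,.5,-2),(1.2,-1.1,-.6,-.5),(-1,1.1,.6,-2.3))]
for lat in(0,-.06,.06):
  for al in(60,70,75,80,85,90):
    for psi in(6.4,6.4-30,6.4+30,6.4-60,6.4+60):
      p=np.radians(psi);A=np.radians(al)
      Z=np.array([np.cos(A)*np.cos(p),np.cos(A)*np.sin(p),-np.sin(A)])
      X0=np.array([np.cos(p),np.sin(p),0]);Y=np.cross(Z,X0);Y/=np.linalg.norm(Y);X=np.cross(Y,Z)
      t=c+lat*yb+.016*Z-.012*X
      es=[]
      for k in(0,.1):
        g=ik(t+k*u,Ro.from_matrix(np.c_[X,Y,Z]),seeds);es.append(g.cost)
      if max(es)<5e-5: print(lat,al,psi,['%.0e'%e for e in es],g.x.round(2))
E
time python3 fit.py
```

```text
(0.0064757783666026325, (-1, 1, -1, 1, -1, 1, -1), array([-0.  ,  0.  ,  1.57]))
(0.5635946621854091, (-1, -1, 1, -1, 1, -1, -1), array([0.  , 0.  , 1.43]))
(0.5980981277105814, (1, 1, 1, 1, -1, 1, 1), array([-0.01, -0.06, -2.4 ]))
(0.6560963792762704, (-1, -1, -1, -1, -1, -1, -1), array([0.  , 0.  , 1.57]))
[-0.053  0.465  0.45   0.202  0.035 -0.126  0.   ] 0.017949658945923763
0 60 36.4 ['8e-17', '3e-27'] [ 0.34 -0.15 -0.16  2.22 -0.58  0.78 -0.41]
0 60 66.4 ['3e-15', '2e-23'] [-0.58 -0.04  0.84  2.1  -0.57  1.06  0.13]
0 70 6.4 ['4e-18', '1e-16'] [-0.02 -0.15  0.06  2.19 -0.06  0.76 -1.39]
0 70 -23.6 ['2e-21', '5e-17'] [-0.18 -0.14  0.12  2.18  0.24  0.8  -2.18]
0 70 36.4 ['3e-16', '1e-16'] [ 1.2  -0.16 -1.04  2.12 -0.49  0.91 -0.52]
0 70 66.4 ['5e-06', '2e-21'] [-0.67 -0.03  0.87  2.06 -0.37  1.06 -0.03]
0 75 6.4 ['7e-21', '4e-23'] [ 0.42 -0.13 -0.38  2.14 -0.11  0.86 -1.36]
0 75 -23.6 ['6e-11', '4e-19'] [-0.52 -0.12  0.48  2.13  0.22  0.89 -2.14]
0 75 36.4 ['1e-16', '7e-18'] [ 0.41 -0.1  -0.32  2.12 -0.25  0.93 -0.71]
0 75 66.4 ['8e-13', '1e-18'] [ 1.16  0.   -1.1   2.02 -0.28  
[... 4289 characters left out ...]
5'] [ 1.16 -0.01 -1.36  2.01  0.05  1.06 -2.21]
0.06 85 36.4 ['1e-06', '4e-21'] [ 0.29 -0.06 -0.37  2.06 -0.08  1.06 -0.99]
0.06 85 -53.6 ['2e-14', '3e-23'] [-0.96 -0.02  0.85  2.02  0.1   1.09 -2.66]
0.06 85 66.4 ['2e-08', '3e-20'] [-0.54 -0.03  0.51  2.04 -0.07  1.1  -0.41]
0.06 90 6.4 ['1e-06', '4e-05'] [ 0.22 -0.04 -0.34  2.04 -0.01  1.13 -1.57]
0.06 90 -23.6 ['3e-15', '1e-18'] [-0.95 -0.01  0.89  2.01  0.01  1.14 -2.05]
0.06 90 36.4 ['4e-08', '4e-20'] [ 0.93  0.02 -1.1   2.    0.02  1.14 -1.11]
0.06 90 -53.6 ['5e-13', '9e-23'] [ 0.47 -0.01 -0.64  2.01 -0.01  1.14 -2.67]
0.06 90 66.4 ['7e-09', '5e-17'] [ 0.49 -0.01 -0.61  2.01 -0.01  1.14 -0.53]
real	8m29.207s
user	7m52.488s
sys	0m0.480s
```

```bash
python3 -m handwheel '[{"x":-0.01,"y":0.0,"z":0.03,"wx":0,"wy":0,"wz":0},{"x":-0.02,"y":0.0,"z":0.057,"wx":0,"wy":0,"wz":0},{"x":-0.02,"y":0.0,"z":0.057,"wx":0,"wy":0,"wz":0},{"x":-0.02,"y":0.0,"z":0.057,"wx":0,"wy":0,"wz":0}]'
python3 -c "
from h import *;show((.435,-.05,.052))
from bench import ctrl
d=ctrl.get_image('side');pickle.dump(d,open('s1.pkl','wb'));cv2.imwrite('pics/s1.png',cv2.resize(d['image'][130:330,180:440],None,fx=3,fy=3,interpolation=2)[:,:,::-1])"
```

```text
time: 1.93
position: [0.4164, -0.0637, 0.0515]
tool_rot: [-3.035, -0.173, -0.491]
ft_force: [0.6, -0.1, 0.9]
grip_width: 0.003
grip_force: 0.0
t 1.9333 p [ 0.4164 -0.0637  0.0515] F [ 0.6 -0.1  0.9] q [ 0.52 -0.2  -0.28  2.41 -0.34  0.66 -0.98]
[[ 0.943  0.121  0.31 ]
 [ 0.101 -0.992  0.079]
 [ 0.317 -0.043 -0.947]]
tool shift [ 0.0191 -0.0114  0.0064]
```

View pics/s1.png

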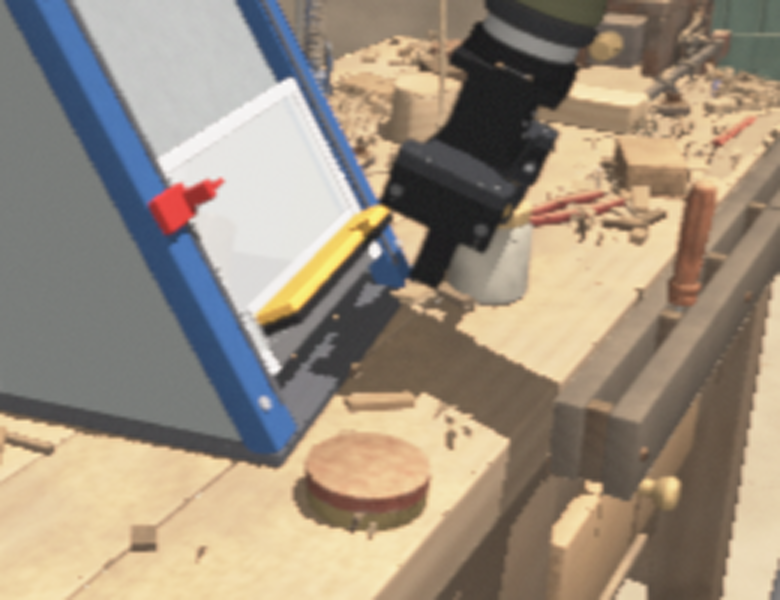

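The hand is now just in front of the lip: the fingertips are at about (430,280) and the lip's right end is at (385,215). I'll ease forward with a little more tilt.

```bash
python3 -m handwheel '[{"x":0.01,"y":-0.005,"z":0.007,"wx":0,"wy":3,"wz":0},{"x":0.019,"y":-0.01,"z":0.014,"wx":0,"wy":7,"wz":0},{"x":0.019,"y":-0.01,"z":0.014,"wx":0,"wy":7,"wz":0}]'
python3 -c "
from h import *;show()"
```

```text
time: 2.23
position: [0.4374, -0.0512, 0.0558]
tool_rot: [-2.999, -0.181, -0.639]
ft_force: [0.3, 0.0, 1.0]
grip_width: 0.006
grip_force: 0.0
t 2.2333 p [ 0.4374 -0.0512  0.0558] F [0.3 0.  1. ] q [ 0.8  -0.24 -0.55  2.44 -0.58  0.59 -0.78]
[[ 0.907  0.129  0.402]
 [ 0.1   -0.991  0.093]
 [ 0.41  -0.044 -0.911]]
```

```bash
python3 -m handwheel '[{"x":0.002,"y":0,"z":0.006,"wx":0,"wy":0,"wz":0},{"x":0.003,"y":0,"z":0.012,"wx":0,"wy":0,"wz":0},{"x":0.003,"y":0,"z":0.012,"wx":0,"wy":0,"wz":0}]'
python3 -c "
from h import *;show()
from bench import ctrl
d=ctrl.get_image('side');cv2.imwrite('pics/s2.png',cv2.resize(d['image'][170:270,230:370],None,fx=5,fy=5,interpolation=2)[:,:,::-1])"
```

```text
time: 2.48
position: [0.4437, -0.0528, 0.0442]
tool_rot: [-3.002, -0.17, -0.634]
ft_force: [-0.7, 0.2, 0.3]
grip_width: 0.004
grip_force: 0.0
t 2.4833 p [ 0.4437 -0.0528  0.0442] F [-0.7  0.2  0.3] q [ 0.81 -0.19 -0.57  2.43 -0.56  0.55 -0.8 ]
[[ 0.909  0.122  0.399]
 [ 0.094 -0.992  0.09 ]
 [ 0.406 -0.044 -0.913]]
```

View pics/s2.png

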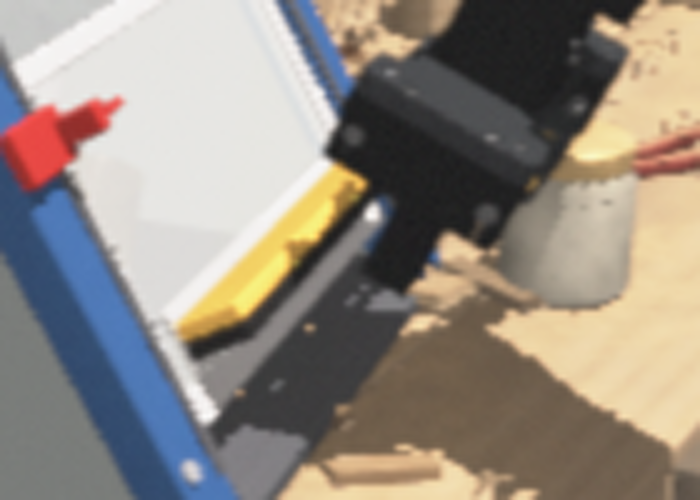

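```bash
python3 -m handwheel '[{"x":0.003,"y":0,"z":0,"wx":0,"wy":0,"wz":0},{"x":0.006,"y":0,"z":0,"wx":0,"wy":0,"wz":0},{"x":0.008,"y":0,"z":0,"wx":0,"wy":0,"wz":0},{"x":0.010,"y":0,"z":0,"wx":0,"wy":0,"wz":0},{"x":0.010,"y":0,"z":0,"wx":0,"wy":0,"wz":0}]'
python3 -c "
from h import *;s,R=show();print(R.T@[.497,.056,.866])"
```

```text
time: 2.95
position: [0.452, -0.0505, 0.048]
tool_rot: [-3.001, -0.174, -0.632]
ft_force: [0.4, -0.2, -0.2]
grip_width: 0.007
grip_force: 0.1
t 2.95 p [ 0.452  -0.0505  0.048 ] F [ 0.4 -0.2 -0.2] q [ 0.81 -0.18 -0.58  2.41 -0.54  0.55 -0.82]
[[ 0.909  0.125  0.398]
 [ 0.096 -0.991  0.092]
 [ 0.406 -0.045 -0.913]]
[ 0.808389   -0.03254739 -0.58783407]
```

```bash
python3 -m handwheel '[{"x":0.002,"y":0,"z":0,"wx":0,"wy":0,"wz":0},{"x":0.004,"y":0,"z":0,"wx":0,"wy":0,"wz":0},{"x":0.006,"y":0,"z":0,"wx":0,"wy":0,"wz":0},{"x":0.006,"y":0,"z":0,"wx":0,"wy":0,"wz":0}]'
python3 -c "
from h import *;s,R=show()"
```

```text
time: 3.28
position: [0.4544, -0.0501, 0.0485]
tool_rot: [-3.001, -0.172, -0.624]
ft_force: [-9.0, -1.1, 2.1]
grip_width: 0.003
grip_force: 3.4
t 3.2833 p [ 0.4544 -0.0501  0.0485] F [-9.  -1.1  2.1] q [ 0.81 -0.17 -0.59  2.4  -0.52  0.56 -0.84]
[[ 0.911  0.124  0.393]
 [ 0.095 -0.991  0.092]
 [ 0.401 -0.047 -0.915]]
```

```bash
python3 -m handwheel '[{"x":0.0024,"y":0,"z":-0.0018,"wx":0,"wy":0,"wz":0},{"x":0.0048,"y":0,"z":-0.0035,"wx":0,"wy":0,"wz":0},{"x":0.0072,"y":0,"z":-0.0053,"wx":0,"wy":0,"wz":0},{"x":0.0097,"y":0,"z":-0.007,"wx":0,"wy":0,"wz":0},{"x":0.0121,"y":-0.0005,"z":-0.0088,"wx":0,"wy":0,"wz":0}]'
python3 -c "
from h import *;s,R=show()
from bench import ctrl
d=ctrl.get_image('side');cv2.imwrite('pics/s3.png',cv2.resize(d['image'][170:270,230:370],None,fx=5,fy=5,interpolation=2)[:,:,::-1])"
```

```text
time: 3.7
position: [0.4617, -0.0491, 0.0614]
tool_rot: [-3.001, -0.172, -0.623]
ft_force: [-7.5, -1.4, 1.1]
grip_width: 0.005
grip_force: 3.4
t 3.7 p [ 0.4617 -0.0491  0.0614] F [-7.5 -1.4  1.1] q [ 0.82 -0.18 -0.6   2.38 -0.51  0.59 -0.87]
[[ 0.911  0.124  0.392]
 [ 0.095 -0.991  0.092]
 [ 0.4   -0.047 -0.915]]
```

View pics/s3.png

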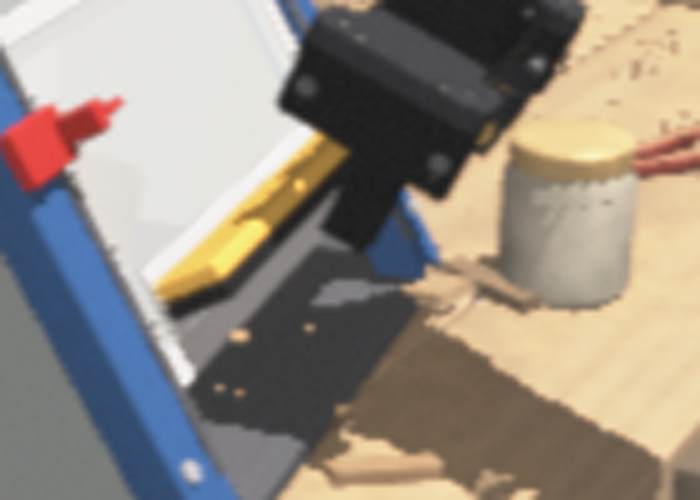

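The lip has moved up: its left corner went from (180,340) to (158,293) in the crop, with the finger under its edge. I'll keep pushing.

```bash
python3 -m handwheel '[{"x":0.004,"y":0,"z":-0.003,"wx":0,"wy":0,"wz":0},{"x":0.009,"y":0,"z":-0.0065,"wx":0,"wy":0,"wz":0},{"x":0.014,"y":-0.0005,"z":-0.0102,"wx":0,"wy":0,"wz":0},{"x":0.019,"y":-0.0007,"z":-0.0138,"wx":0,"wy":0,"wz":0},{"x":0.025,"y":-0.001,"z":-0.0182,"wx":0,"wy":0,"wz":0},{"x":0.031,"y":-0.0012,"z":-0.0225,"wx":0,"wy":0,"wz":0},{"x":0.037,"y":-0.0014,"z":-0.0268,"wx":0,"wy":0,"wz":0},{"x":0.042,"y":-0.0016,"z":-0.0305,"wx":0,"wy":0,"wz":0},{"x":0.046,"y":-0.0018,"z":-0.0334,"wx":0,"wy":0,"wz":0},{"x":0.0485,"y":-0.002,"z":-0.0353,"wx":0,"wy":0,"wz":0}]'
python3 -c "
from h import *;s,R=show();print(R.T@[.497,.056,.866])
from bench import ctrl
for n in('side','top'):
    d=ctrl.get_image(n);pickle.dump(d,open(n+'2.pkl','wb'))
    cv2.imwrite('pics/'+n+'4.png',cv2.resize(d['image'][150:250,220:360] if n=='side' else d['image'][180:260,195:385],None,fx=4,fy=4,interpolation=2)[:,:,::-1])
a,b=cv2.imread('pics/side4.png'),cv2.imread('pics/top4.png')
o=np.zeros((600,760,3),np.uint8);o[:270,:560]=a[:270];o[280:600]=b;cv2.imwrite('pics/both4.png',o)"
```

```text
time: 4.58
position: [0.492, -0.0456, 0.1138]
tool_rot: [-3.001, -0.173, -0.624]
ft_force: [-8.0, 1.0, 1.3]
grip_width: 0.007
grip_force: 3.3
t 4.5833 p [ 0.492  -0.0456  0.1138] F [-8.   1.   1.3] q [ 0.83 -0.2  -0.62  2.27 -0.45  0.71 -0.96]
[[ 0.911  0.124  0.393]
 [ 0.096 -0.991  0.092]
 [ 0.401 -0.047 -0.915]]
[ 0.80519122 -0.03413351 -0.59211739]
```

View pics/both4.png

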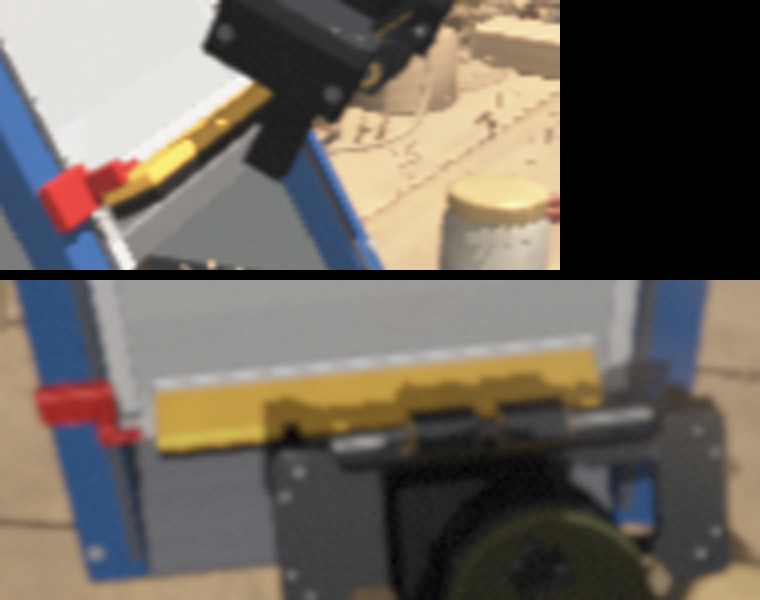

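Run:
```python
from h import *
S=pickle.load(open('side2.pkl','rb'));T=pickle.load(open('top2.pkl','rb'))
P,e=tri(S,(220+(152-1.5)/4,150+(187-1.5)/4),T,(195+(159-1.5)/4,180+(440-280-1.5)/4))
u=np.array([.497,.056,.866]);tip=np.array([.4857,.0979,.1603])
print(P,e,(P-[.4441,.0867,.0811])@u,(tip-P)@u+.008)
```

```text
[0.48363027 0.0912874  0.14605875] 0.004503370334596745 0.07615771867325231 0.0217318813267477
```

```bash
python3 -m handwheel '[{"x":0.003,"y":0,"z":-0.0022,"wx":0,"wy":0,"wz":0},{"x":0.006,"y":0,"z":-0.0044,"wx":0,"wy":0,"wz":0},{"x":0.009,"y":0,"z":-0.0066,"wx":0,"wy":0,"wz":0},{"x":0.012,"y":-0.0005,"z":-0.0088,"wx":0,"wy":0,"wz":0},{"x":0.0145,"y":-0.0006,"z":-0.0106,"wx":0,"wy":0,"wz":0},{"x":0.0162,"y":-0.0007,"z":-0.0118,"wx":0,"wy":0,"wz":0},{"x":0.0172,"y":-0.0007,"z":-0.0126,"wx":0,"wy":0,"wz":0},{"x":0.0172,"y":-0.0007,"z":-0.0126,"wx":0,"wy":0,"wz":0}]'
python3 -c "
from h import *;s,R=show();print((s['position']-[.4544,-.0501,.0485])@[.497,.056,.866],'back',R.T@[-.05,-.006,-.015])"
```

```text
time: 5.35
position: [0.5032, -0.0445, 0.1327]
tool_rot: [-3.001, -0.173, -0.626]
ft_force: [-5.4, 0.1, 1.6]
grip_width: 0.008
grip_force: 2.5
t 5.35 p [ 0.5032 -0.0445  0.1327] F [-5.4  0.1  1.6] q [ 0.84 -0.2  -0.62  2.23 -0.43  0.74 -0.98]
[[ 0.911  0.124  0.394]
 [ 0.095 -0.991  0.092]
 [ 0.402 -0.046 -0.914]]
0.097456296696326 back [-0.05213504  0.00042789 -0.00653873]
```

```bash
python3 -m handwheel '[{"x":-0.006,"y":0,"z":0,"wx":0,"wy":0,"wz":0},{"x":-0.02,"y":0,"z":0,"wx":0,"wy":0,"wz":0},{"x":-0.04,"y":0,"z":0,"wx":0,"wy":0,"wz":0},{"x":-0.06,"y":0,"z":-0.01,"wx":0,"wy":0,"wz":0},{"x":-0.07,"y":0,"z":-0.02,"wx":0,"wy":0,"wz":0},{"x":-0.07,"y":0,"z":-0.02,"wx":0,"wy":0,"wz":0},{"x":-0.07,"y":0,"z":-0.02,"wx":0,"wy":0,"wz":0}]'
python3 -c "
from h import *;s,R=show()
from bench import ctrl
for n in('side','top'):
    d=ctrl.get_image(n);pickle.dump(d,open(n+'3.pkl','wb'))
    cv2.imwrite('pics/'+n+'5.png',cv2.resize(d['image'][150:250,220:360] if n=='side' else d['image'][180:260,195:385],None,fx=4,fy=4,interpolation=2)[:,:,::-1])
a,b=cv2.imread('pics/side5.png'),cv2.imread('pics/top5.png')
o=np.zeros((600,760,3),np.uint8);o[:270,:560]=a[:270];o[280:600]=b;cv2.imwrite('pics/both5.png',o)"
```

```text
time: 5.93
position: [0.4434, -0.0565, 0.1171]
tool_rot: [-2.998, -0.173, -0.621]
ft_force: [-0.1, 0.8, -0.5]
grip_width: 0.009
grip_force: 0.0
t 5.9333 p [ 0.4434 -0.0565  0.1171] F [-0.1  0.8 -0.5] q [ 0.4  -0.3  -0.16  2.36 -0.35  0.74 -1.  ]
[[ 0.912  0.125  0.391]
 [ 0.095 -0.991  0.097]
 [ 0.399 -0.051 -0.915]]
```

View pics/both5.png

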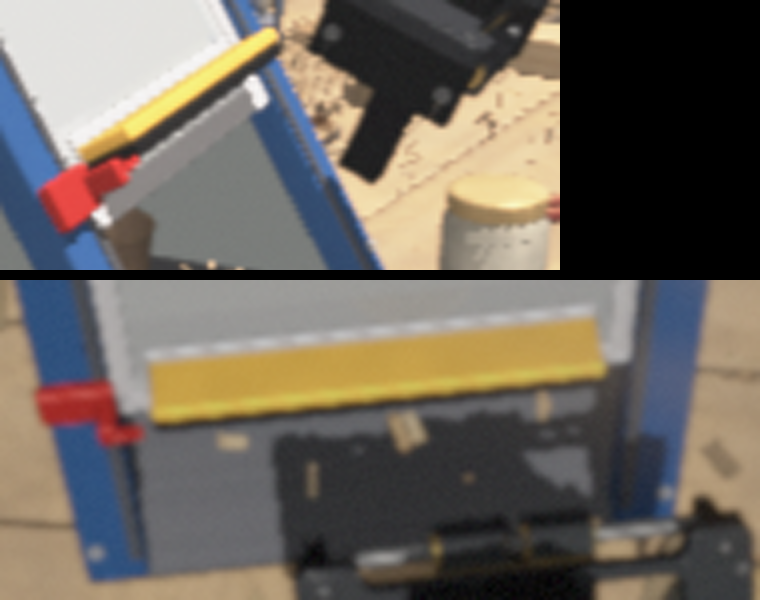

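Run:
```python
from h import *
S=pickle.load(open('side3.pkl','rb'));T=pickle.load(open('top3.pkl','rb'))
u=np.array([.497,.056,.866]);n=np.array([-.861,-.097,.5])
s=lambda a:(220+(a[0]-1.5)/4,150+(a[1]-1.5)/4); t=lambda a:(195+(a[0]-1.5)/4,180+(a[1]-281.5)/4)
tip,e1=tri(S,s((140,160)),T,t((143,435)))
for sp,tp in(((128,128),(153,417)),((130,132),(153,415))):
    P,e=tri(S,s(sp),T,t(tp));d=tip-P
    print(tip,e1,P,e,'along u',d@u+.008,'n',d@n,'travel',(P-[.4441,.0867,.0811])@u)
# predicted pixels of seam end if level: tip + 5 mm right
for D,o,f in((S,(220,150,0),4),(T,(195,180,280),4)):
  for k in(-.02,-.01,0,.01,.02):
    q=tip+.005*np.array([.112,-.994,0])+k*u
    p=cv2.projectPoints(q[None],cv2.Rodrigues(D["world_to_cam"][:3,:3])[0],D["world_to_cam"][:3,3],D["K"],None)[0].ravel()
    print(k,((p-o[:2])*f+1.5+[0,o[2]]).round(0))
```

```text
[0.48501952 0.09778636 0.16038448] 0.0028060731578222185 [0.49263132 0.09316931 0.17270545] 0.0007182387729954206 along u -0.006194467166996669 n -5.458228761763811e-05 travel 0.10381266872596588
[0.48501952 0.09778636 0.16038448] 0.0028060731578222185 [0.49287895 0.0928734  0.17085533] 0.002613969657142631 along u -0.004698765292514104 n 0.0010549821459732642 travel 0.10231696685148332
-0.02 [162. 196.]
-0.01 [152. 176.]
0 [141. 156.]
0.01 [131. 137.]
0.02 [121. 117.]
-0.02 [160. 463.]
-0.01 [158. 450.]
0 [156. 437.]
0.01 [153. 423.]
0.02 [151. 410.]
```

Run:
```python
from h import *
S=pickle.load(open('side3.pkl','rb'));T=pickle.load(open('top3.pkl','rb'))
u=np.array([.497,.056,.866]);n=np.array([-.861,-.097,.5])
print('top cols 240..'); 
for c in(234,236,240,250): print(c,[tuple(int(v) for v in T["image"][r,c]) for r in range(210,222)])
print('top tip rows'); 
for r in range(214,222): print(r,[tuple(int(v) for v in T["image"][r,c]) for c in range(224,235)])
print('side rows')
for r in range(178,194): print(r,[tuple(int(v) for v in S["image"][r,c]) for c in range(246,260)])
```

```text
top cols 240..
234 [(196, 160, 76), (200, 166, 80), (205, 175, 83), (203, 172, 82), (183, 151, 72), (136, 109, 60), (81, 69, 57), (76, 74, 77), (92, 92, 95), (100, 99, 104), (102, 102, 106), (102, 103, 106)]
236 [(199, 162, 72), (203, 172, 77), (209, 183, 82), (207, 177, 80), (188, 154, 68), (138, 108, 50), (74, 61, 43), (68, 65, 67), (90, 89, 92), (100, 99, 103), (100, 101, 104), (101, 102, 106)]
240 [(199, 163, 72), (204, 178, 81), (207, 190, 86), (199, 176, 78), (172, 143, 64), (118, 94, 47), (68, 59, 51), (73, 71, 73), (93, 92, 96), (101, 101, 104), (102, 102, 105), (103, 104, 107)]
250 [(201, 175, 78), (206, 188, 85), (197, 174, 77), (168, 139, 63), (115, 92, 47), (70, 60, 52), (74, 73, 74), (106, 102, 98), (133, 122, 109), (152, 137, 116), (157, 140, 117), (149, 135, 116)]
top tip rows
214 [(93, 39, 42), (66, 50, 55), (72, 68, 71), (81, 79, 81), (94, 93, 94), (103, 100, 104), (106, 105, 107), (114, 108, 106), (135, 120, 97), (164, 138, 83), (183, 151, 72)]
215 [(88, 32, 39), (60, 37, 43), (64, 48, 53), (76, 59, 61), (93, 76, 78), (107, 91, 94), (110, 98, 102), (107, 100, 102), 
[... 4023 characters left out ...]
 137, 136)]
191 [(183, 58, 55), (183, 57, 53), (218, 67, 63), (232, 74, 69), (223, 69, 64), (225, 69, 65), (233, 80, 76), (222, 116, 111), (197, 151, 148), (168, 155, 152), (148, 143, 141), (142, 137, 136), (141, 135, 134), (142, 137, 136)]
192 [(163, 53, 48), (161, 51, 48), (188, 58, 54), (224, 70, 66), (230, 72, 68), (224, 76, 72), (192, 84, 81), (158, 116, 113), (152, 139, 136), (146, 141, 138), (143, 138, 137), (141, 136, 135), (141, 136, 135), (142, 137, 136)]
193 [(151, 49, 46), (152, 48, 45), (163, 51, 48), (208, 63, 59), (229, 75, 70), (222, 99, 94), (182, 123, 119), (146, 133, 131), (142, 137, 134), (142, 136, 135), (142, 136, 135), (142, 137, 136), (142, 137, 135), (141, 136, 135)]
```

Run:
```python
from h import *
S=pickle.load(open('side3.pkl','rb'));T=pickle.load(open('top3.pkl','rb'))
u=np.array([.497,.056,.866]);n=np.array([-.861,-.097,.5])
for sp in((252.3,185),(252.8,185.3)):
  for st in((254.2,190),(254.2,190.6)):
    t,e1=tri(S,st,T,(230.7,218.2));P,e2=tri(S,sp,T,(233,215.4));print(t.round(4),P.round(4),e1.round(4),e2.round(4),'seam above tip',((P-t)@u).round(4),'n',((P-t)@n).round(4),'y',((P-t)@[-.112,.994,0]).round(4))
```

```text
[0.4857 0.0974 0.1594] [0.4908 0.0934 0.1667] 0.0022 0.0002 seam above tip 0.0086 n -0.0004 y -0.0046
[0.4858 0.0975 0.1583] [0.4908 0.0934 0.1667] 0.0023 0.0002 seam above tip 0.0096 n 0.0002 y -0.0046
[0.4857 0.0974 0.1594] [0.4905 0.0932 0.1662] 0.0022 0.0012 seam above tip 0.008 n -0.0003 y -0.0047
[0.4858 0.0975 0.1583] [0.4905 0.0932 0.1662] 0.0023 0.0012 seam above tip 0.0089 n 0.0003 y -0.0048
```

The numbers put the lip 8–9 mm above the mark, too close to the 10 mm limit. I'll go over the lip and press its top down about 8 mm.

```bash
python3 -m handwheel '[{"x":0.014,"y":-0.003,"z":-0.026,"wx":0,"wy":-4,"wz":0},{"x":0.028,"y":-0.006,"z":-0.052,"wx":0,"wy":-8,"wz":0},{"x":0.0457,"y":-0.0106,"z":-0.0864,"wx":0,"wy":-12,"wz":0},{"x":0.0457,"y":-0.0106,"z":-0.0864,"wx":0,"wy":-12,"wz":0},{"x":0.0457,"y":-0.0106,"z":-0.0864,"wx":0,"wy":-12,"wz":0}]'
python3 -c "
from h import *;s,R=show((.535,-.048,.190))"
```

```text
time: 6.45
position: [0.4542, -0.0498, 0.219]
tool_rot: [-3.06, -0.188, -0.316]
ft_force: [0.0, -0.6, 0.0]
grip_width: 0.003
grip_force: 0.0
t 6.45 p [ 0.4542 -0.0498  0.219 ] F [ 0.  -0.6  0. ] q [ 0.44 -0.24 -0.27  2.05 -0.19  1.14 -1.21]
[[ 0.972  0.127  0.2  ]
 [ 0.115 -0.991  0.072]
 [ 0.207 -0.047 -0.977]]
tool shift [0.0727 0.0099 0.0447]
```

```bash
python3 -m handwheel '[{"x":0.025,"y":0.003,"z":0.012,"wx":0,"wy":0,"wz":0},{"x":0.05,"y":0.006,"z":0.028,"wx":0,"wy":0,"wz":0},{"x":0.0727,"y":0.0099,"z":0.0447,"wx":0,"wy":0,"wz":0},{"x":0.0727,"y":0.0099,"z":0.0447,"wx":0,"wy":0,"wz":0},{"x":0.0727,"y":0.0099,"z":0.0447,"wx":0,"wy":0,"wz":0}]'
python3 -c "
from h import *;s,R=show();print(R.T@[-.497,-.056,-.866]*.01)"
```

```text
time: 6.87
position: [0.5303, -0.048, 0.1835]
tool_rot: [-3.058, -0.185, -0.3]
ft_force: [-0.9, -0.2, -0.4]
grip_width: 0.004
grip_force: 0.0
t 6.8667 p [ 0.5303 -0.048   0.1835] F [-0.9 -0.2 -0.4] q [ 0.43 -0.03 -0.31  1.94 -0.12  1.05 -1.29]
[[ 0.974  0.125  0.189]
 [ 0.113 -0.991  0.075]
 [ 0.197 -0.052 -0.979]]
[-0.00661003  0.00037947  0.0074949 ]
```

```bash
python3 -m handwheel '[{"x":-0.002,"y":0,"z":0.0023,"wx":0,"wy":0,"wz":0},{"x":-0.004,"y":0,"z":0.0045,"wx":0,"wy":0,"wz":0},{"x":-0.006,"y":0,"z":0.0068,"wx":0,"wy":0,"wz":0},{"x":-0.0073,"y":0,"z":0.0083,"wx":0,"wy":0,"wz":0},{"x":-0.0073,"y":0,"z":0.0083,"wx":0,"wy":0,"wz":0}]'
python3 -c "
from h import *;s,R=show()"
python3 -m handwheel '[{"x":-0.0013,"y":0,"z":0.0015,"wx":0,"wy":0,"wz":0},{"x":-0.002,"y":0,"z":0.0023,"wx":0,"wy":0,"wz":0},{"x":-0.002,"y":0,"z":0.0023,"wx":0,"wy":0,"wz":0}]'
```

```text
time: 7.28
position: [0.5249, -0.0487, 0.1762]
tool_rot: [-3.06, -0.185, -0.305]
ft_force: [-0.8, 0.5, 0.0]
grip_width: 0.006
grip_force: 0.0
t 7.2833 p [ 0.5249 -0.0487  0.1762] F [-0.8  0.5  0. ] q [ 0.42 -0.04 -0.31  1.96 -0.12  1.03 -1.28]
[[ 0.973  0.125  0.193]
 [ 0.113 -0.991  0.073]
 [ 0.2   -0.049 -0.978]]
time: 7.53
position: [0.5246, -0.0487, 0.1742]
tool_rot: [-3.059, -0.185, -0.307]
ft_force: [-0.5, -0.8, 2.3]
grip_width: 0.007
grip_force: 0.9
```

```bash
python3 -m handwheel '[{"x":-0.0013,"y":0,"z":0.0015,"wx":0,"wy":0,"wz":0},{"x":-0.0026,"y":0,"z":0.003,"wx":0,"wy":0,"wz":0},{"x":-0.004,"y":0,"z":0.0045,"wx":0,"wy":0,"wz":0},{"x":-0.0053,"y":0,"z":0.006,"wx":0,"wy":0,"wz":0},{"x":-0.0053,"y":0,"z":0.006,"wx":0,"wy":0,"wz":0}]'
cat > meas.py <<'E'
from h import *
from bench import ctrl
s,R=show()
S=ctrl.get_image('side')
print((s['position']-[.5246,-.0487,.1742])@[.497,.056,.866])
for r in range(183,197): print(r,[tuple(int(v) for v in S["image"][r,c]) for c in range(248,262)])
E
python3 meas.py
```

```text
time: 7.95
position: [0.5199, -0.0491, 0.1662]
tool_rot: [-3.06, -0.185, -0.305]
ft_force: [0.2, -0.4, 1.5]
grip_width: 0.006
grip_force: 0.9
t 7.95 p [ 0.5199 -0.0491  0.1662] F [ 0.2 -0.4  1.5] q [ 0.43 -0.04 -0.31  1.99 -0.13  1.01 -1.28]
[[ 0.973  0.125  0.193]
 [ 0.113 -0.991  0.073]
 [ 0.2   -0.049 -0.979]]
-0.00928184084425064
183 [(243, 241, 240), (245, 243, 242), (243, 241, 240), (242, 240, 238), (241, 237, 234), (220, 206, 188), (221, 179, 114), (237, 194, 97), (242, 206, 99), (247, 226, 112), (247, 236, 121), (247, 237, 123), (247, 236, 121), (247, 232, 117)]
184 [(243, 241, 240), (243, 241, 240), (243, 240, 237), (240, 233, 225), (240, 224, 187), (240, 213, 137), (242, 207, 104), (245, 216, 104), (247, 233, 118), (247, 239, 124), (247, 237, 123), (247, 235, 120), (247, 231, 116), (246, 223, 109)]
185 [(243, 240, 239), (243, 240, 237), (242, 233, 217), (242, 220, 163), (242, 213, 123), (244, 215, 108), (246, 226, 112), (247, 235, 120), (247, 238, 124), (247, 236, 121), (247, 234, 119), (247, 232, 117), (245, 217, 105), (218, 167, 82)]
186 [(242, 238, 234), (242, 233, 214),
[... 1716 characters left out ...]
8), (151, 147, 144)]
194 [(152, 50, 47), (178, 55, 52), (215, 65, 61), (216, 67, 63), (153, 52, 50), (67, 42, 40), (49, 45, 46), (60, 58, 57), (93, 91, 89), (141, 139, 135), (163, 159, 155), (160, 157, 152), (149, 145, 141), (142, 137, 135)]
195 [(146, 47, 44), (156, 49, 46), (182, 56, 54), (163, 55, 52), (102, 50, 49), (69, 61, 60), (91, 88, 86), (127, 124, 122), (162, 160, 156), (176, 173, 169), (162, 158, 155), (146, 142, 139), (141, 136, 134), (140, 135, 134)]
196 [(140, 46, 43), (134, 49, 46), (121, 54, 53), (105, 74, 73), (95, 86, 85), (120, 115, 115), (157, 153, 150), (181, 178, 174), (176, 173, 169), (157, 153, 150), (145, 140, 139), (140, 135, 133), (141, 136, 134), (140, 135, 134)]
```

```bash
python3 -m handwheel '[{"x":0,"y":0,"z":-0.006,"wx":0,"wy":0,"wz":0},{"x":0,"y":0,"z":-0.02,"wx":0,"wy":0,"wz":0},{"x":-0.02,"y":0,"z":-0.05,"wx":0,"wy":0,"wz":0},{"x":-0.05,"y":0,"z":-0.07,"wx":0,"wy":0,"wz":0},{"x":-0.07,"y":0,"z":-0.07,"wx":0,"wy":0,"wz":0},{"x":-0.07,"y":0,"z":-0.07,"wx":0,"wy":0,"wz":0},{"x":-0.07,"y":0,"z":-0.07,"wx":0,"wy":0,"wz":0}]'
python3 - <<'E'
from h import *
from bench import ctrl
S=ctrl.get_image('side');T=ctrl.get_image('top')
u=np.array([.497,.056,.866])
a=cv2.resize(S['image'][150:225,220:360],None,fx=4,fy=4,interpolation=2);b=cv2.resize(T['image'][190:260,195:385],None,fx=4,fy=4,interpolation=2)
o=np.zeros((590,760,3),np.uint8);o[:300,:560]=a;o[310:590]=b;cv2.imwrite('pics/fin.png',o[:,:,::-1])
for c in(235,237): print(c,[tuple(int(v) for v in T["image"][r,c]) for r in range(214,226)])
for r in range(187,193): print(r,[tuple(int(v) for v in S["image"][r,c]) for c in range(251,259)])
E
```

```text
time: 8.58
position: [0.4379, -0.0618, 0.2213]
tool_rot: [-3.059, -0.184, -0.306]
ft_force: [0.5, 0.3, -0.7]
grip_width: 0.006
grip_force: 0.0
235 [(200, 164, 76), (204, 175, 81), (209, 187, 87), (196, 171, 78), (160, 132, 63), (104, 84, 51), (71, 66, 62), (84, 84, 87), (99, 100, 103), (105, 105, 108), (106, 105, 108), (107, 106, 109)]
237 [(204, 168, 76), (210, 179, 82), (211, 183, 83), (195, 166, 74), (150, 120, 55), (87, 70, 43), (66, 62, 60), (85, 85, 88), (99, 99, 103), (104, 105, 108), (105, 105, 108), (104, 103, 107)]
187 [(241, 204, 100), (236, 191, 92), (236, 192, 92), (246, 222, 109), (247, 233, 119), (247, 229, 115), (246, 220, 108), (227, 178, 87)]
188 [(220, 168, 81), (212, 158, 77), (217, 158, 78), (241, 198, 96), (246, 224, 110), (243, 211, 102), (209, 158, 80), (133, 104, 64)]
189 [(208, 148, 74), (209, 129, 71), (232, 112, 73), (231, 140, 79), (218, 162, 81), (180, 137, 72), (112, 89, 59), (72, 64, 57)]
190 [(222, 100, 68), (231, 89, 70), (229, 79, 68), (197, 82, 60), (136, 85, 57), (92, 74, 56), (65, 59, 55), (58, 55, 54)]
191 [(225, 73, 65), (229, 72, 67), (199, 64, 60), (124, 54, 49), (71, 47, 42), (55, 50, 49), (58, 54, 54), (56, 53, 52)]
192 [(220, 68, 63), (178, 56, 53), (113, 46, 45), (62, 39, 39), (45, 41, 41), (47, 44, 44), (57, 54, 53), (70, 68, 66)]
```

View pics/fin.png

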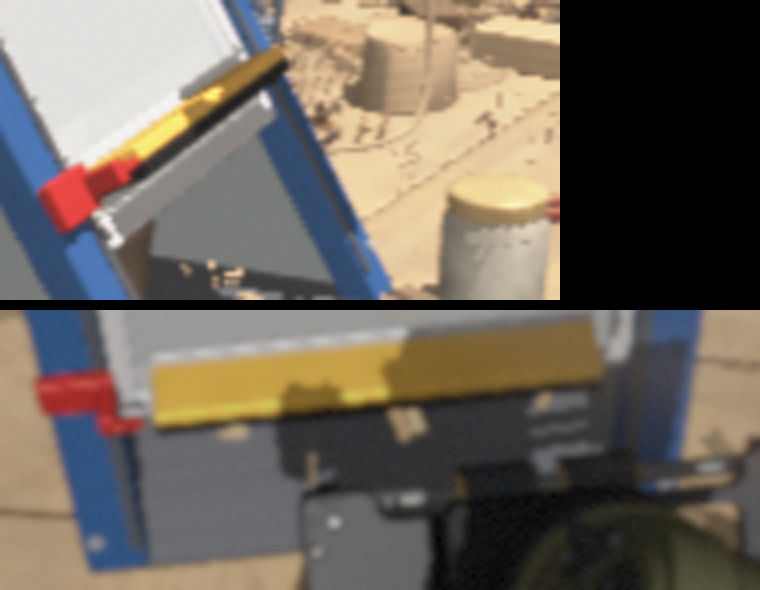

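The seam now sits beside the pointer tip: in side the tip is at about (254,190) and the seam at (255,190), and in top both are at row 218–219. The lip is within about 2 mm of the mark, the mark and jar stand where they were, and the hand is clear.

```bash
python3 -c "
from bench import ctrl;print(ctrl.close_job())"
```

```text
the job is handed in; nothing more can be done
None
```

I pushed the window up from beneath its lip, overshot by 8–9 mm, and pressed the lip's top back down until it measured within about 2 mm of the red mark; the job is handed in, but no verdict came back.

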